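Change the bench supply over on the toggle row

ROBOT

A 6-joint arm with a two-finger parallel gripper is mounted at the origin on a cart in front of the work surface, level with it; the furniture and walls round the work are solid. World frame = base frame: x ahead of the robot, y to its left, z up, the work surface at z = 0. Lengths are in m, angles in rad, forces in N, time in s.
With the tool pointing down it reaches from about 0.325 to 0.925 m from the base axis. Payload 3.1 kg.
Tool frame: the origin (TCP) lies on the centre line of the jaws, within the pads' length; the fingertips stand 25 mm ahead of it and the grasp point (between the pads) lies 6 mm ahead of it (robot.tip_reach is the distance from the TCP to the fingertips, in m); z points along the fingers, y is the line along which they close (so a half turn about z gives the same grasp; the last joint's range is limited). The gripper opens to 85 mm and grips with 20 to 120 N. Pads are 22 mm wide; open, the fingers measure 114 mm over their backs; the gripper's body (76 mm by 85 mm) begins 54 mm behind the grasp point. The pads swing forward as they close: fully open they stand 13 mm farther back than shut.
Start: joints at [1.111, 0.217, 1.613, -0, 1.311, -0.112], TCP at [0.213, 0.588, 0.219] pointing down, gripper open.
Joint ranges: [-2.75, 2.75], [-0.78, 2.1], [0.31, 2.55], [-1.13, 4.27], [0.13, 2.63], [-2.58, 2.58]. Speed limits (rad/s): [2.79, 2.79, 3.14, 3.14, 3.14, 3.14].

INTERFACE

Orientations are given as a 3x3 rotation matrix whose columns are the frame's x, y, z axes.
In Python, from plant import telemetry, imaging, ticket, robot gives the robot as it stands. The module is installed in compiled form; this text tells all that it offers.
- The arm moves only by the tool carry_out, never from a script. Its argument "moves" is a list of rows, each an object of numbers: "dx", "dy", "dz": the shift along the tool's x, y, z in m; "turn": the turn about the tool's z in rad. In form: [{"dx": .., "dy": .., "dz": .., "turn": ..}, ...]. A call has 1 to 12 rows; each row shifts and turns the commanded pose from where the row before left it, along the tool's axes as they then stand; what a row does not reach is not made up. A row lasts 1/8 s, in which the tool goes at most 62.5 mm and 10.7 degrees, less where a joint would pass 70% of its speed; a pose out of reach is approached as far as the arm can. A call with a gripper value outside its range is refused whole. "gripper" is the finger opening in m, from 0 to 0.0854, set as the call begins (left out, the last holds). The fingers move at their own pace and stop on an object; "newtons" is the grip in N (left out, the last holds). Time passes only in rows, so rows that do not move let the fingers close. It gives the time, the measured TCP pose, the force, the opening and the grip force at its end, in the units of the state.
- telemetry.read_state(): the state, without advancing time (a new reading comes with each control period).
- imaging.capture(name): name is "scene" or "top"; returns a dict with "frame" (420x560x3 uint8, red, green, blue), "fx", "fy", "cx", "cy" (pixels), "k1" (the pictures are not rectified: a ray, as slopes to the right and down, at radius r is drawn at 1 + k1 r^2 times it, then the intrinsics apply), "R" (3x3) and "t" (3): a world point X has camera coordinates R X + t. Camera axes: x right, y down, z forward; pixel columns grow to the right and rows downward; lengths in m; the calibration is good to about 2 mm. A picture is of the moment at which its call begins. There is no depth.
- ticket.hand_in(): hands the job in; it is judged then, once.
The state is a dict: "t": time; "joint_pos": joint angles; "qvel": joint speeds; "tau": joint torques, N m; "ee_pos": TCP position; "tcp_rot": TCP orientation; "force": force on the tool from outside, world axes, zero at the start; "ft_torque": the same for the moment, N m; "opening": finger opening in m; "gripper_force": force on a finger pad.
Only numpy, scipy, OpenCV 4.12 (cv2) and the standard library are available. Lean on these libraries where they do the work, as an engineer would, in place of code of your own. Each camera call takes 0.05 s, during which the arm holds its last target. There are 200 camera calls.

TASK

Change the bench over from mains to standby on the blue switch console: first flip the red-handled toggle fully down to off, and only then flip the green-handled toggle fully up to on. Leave all the black toggles as they are and do not disturb the tools and other things on the bench.

Things in the scene. Friction and masses are not known exactly. Their poses are not given: they have to be found in the camera images.
- console: Blue wedge-shaped switch console, fixed, 166 deep (x), 270 wide (y), grey back plate and canopy. Origin: middle of its underside; x into its depth, y left along the switch row, z up. Its front panel rises away from the robot at 40 degrees from level: in console axes its outward normal is (-0.643,0,0.766), up the slope is (0.766,0,0.643). Six toggles at 38 mm pitch, their order varies.
- canopy_lip (a point): Middle of the lower front edge of the level canopy over the row, at console x -12, z 234 mm. The canopy runs the full 270 mm width, from here back to the back plate at x +76 mm, its underside 8 mm higher behind the lip, its top at z 250 mm. A tool straight down onto raised handles is blocked; come in with the tool tilted 20 to 45 degrees from vertical, leaning back toward the robot.
- red_pivot (a point): Pivot of the toggle switch with the RED handle (the mains supply), starts ON. At console x -33, z 78 mm, 2 mm off the flat grey switch face (80 mm along the slope, 36 wide); axes as the console's. Handle: bar 14 mm wide along the row, 8 thick, with an 11 mm round end, reaching 40 mm from the pivot; 24 mm gap to each neighbouring handle.
- red_handle (a joint): Angle of that handle (red), rad: 0 = OFF, leaning 30 degrees down the slope from the panel's normal; 1.05 = ON, leaning 30 degrees up the slope; both are hard stops. It turns about the row direction (y), has no spring, stays where it is left and moves with 1 to 2 N at its end, though the first touch gives a short force peak.
- green_pivot (a point): Pivot of the toggle switch with the GREEN handle (the standby supply), starts OFF. Same shape, frame and sizes as at the red one; this point is the middle of its pivot.
- green_handle (a joint): Angle of that handle (green), rad: 0 = OFF, leaning 30 degrees down the slope from the panel's normal; 1.05 = ON, leaning 30 degrees up the slope; both are hard stops. It turns about the row direction (y), has no spring, stays where it is left and moves with 1 to 2 N at its end, though the first touch gives a short force peak.
- black1_pivot (a point): Pivot of the toggle switch with the BLACK handle, starts ON, must stay as it is. Same shape, frame and sizes as at the red one; this point is the middle of its pivot.
- black1_handle (a joint): Angle of that handle (black1), rad: 0 = OFF, leaning 30 degrees down the slope from the panel's normal; 1.05 = ON, leaning 30 degrees up the slope; both are hard stops. It turns about the row direction (y), has no spring, stays where it is left and moves with 1 to 2 N at its end, though the first touch gives a short force peak.
- black2_pivot (a point): Pivot of the toggle switch with the BLACK handle, starts ON, must stay as it is. Same shape, frame and sizes as at the red one; this point is the middle of its pivot.
- black2_handle (a joint): Angle of that handle (black2), rad: 0 = OFF, leaning 30 degrees down the slope from the panel's normal; 1.05 = ON, leaning 30 degrees up the slope; both are hard stops. It turns about the row direction (y), has no spring, stays where it is left and moves with 1 to 2 N at its end, though the first touch gives a short force peak.
- black3_pivot (a point): Pivot of the toggle switch with the BLACK handle, starts ON, must stay as it is. Same shape, frame and sizes as at the red one; this point is the middle of its pivot.
- black3_handle (a joint): Angle of that handle (black3), rad: 0 = OFF, leaning 30 degrees down the slope from the panel's normal; 1.05 = ON, leaning 30 degrees up the slope; both are hard stops. It turns about the row direction (y), has no spring, stays where it is left and moves with 1 to 2 N at its end, though the first touch gives a short force peak.
- black4_pivot (a point): Pivot of the toggle switch with the BLACK handle, starts OFF, must stay as it is. Same shape, frame and sizes as at the red one; this point is the middle of its pivot.
- black4_handle (a joint): Angle of that handle (black4), rad: 0 = OFF, leaning 30 degrees down the slope from the panel's normal; 1.05 = ON, leaning 30 degrees up the slope; both are hard stops. It turns about the row direction (y), has no spring, stays where it is left and moves with 1 to 2 N at its end, though the first touch gives a short force peak.
- paint_tin: Bystander: open blue tin 74 mm across, 65 mm high; origin under its middle.
- masking_tape: Bystander: roll of masking tape lying flat, 92 mm across, 25 mm high; origin under its middle.
- marker_pen: Bystander: white and red marker pen, 17 x 135 x 16 mm, lying along its y; origin under its middle.
- pliers: Bystander: red-handled pliers, 49 x 167 x 12 mm, lying along y; origin under its middle.
- screwdriver: Bystander: yellow-handled screwdriver, 25 x 197 x 25 mm, lying along y; origin under its middle.
- hammer: Bystander: wooden-handled hammer, 88 x 256 x 25 mm, lying along y behind the console; origin under its middle.

How it is judged:
On the way, in this order (a step that is already met when the one before it is completed fails the run):
1. the red handle is fully down (off) while green is still off (value of joint red_handle below 0.2 rad and value of joint green_handle below 0.3 rad), for 0.2 s.
2. the green handle is fully up (on) with red still off (value of joint red_handle below 0.2 rad and value of joint green_handle above 0.85 rad), for 0.2 s.
At the end, for the whole second after the job is handed in: Red handle down within 0.2 rad of its OFF stop, green handle up within 0.2 rad of its ON stop, the black handles within 0.25 rad of the stops they started at, and every loose thing within 30 mm of where it lay (all of step 2 and value of joint each of black1_handle, black2_handle, black3_handle above 0.8 rad and value of joint black4_handle below 0.25 rad and distance of each of paint_tin, masking_tape, marker_pen, pliers, screwdriver, hammer from where it was at the start of the episode below 0.03 m); the robot touches nothing.
It fails at once if a black handle was moved (more than about a quarter of its throw) (value of joint any of black1_handle, black2_handle, black3_handle below 0.8 rad or value of joint black4_handle above 0.25 rad).
It fails at once if red and green were switched on together (value of joint each of red_handle, green_handle above 0.5 rad).
It fails at once if a thing lying on the bench was moved by more than 30 mm (distance of any of paint_tin, masking_tape, marker_pen, pliers, screwdriver, hammer from where it was at the start of the episode above 0.03 m).
It also fails if it takes over 38 s, if anything falls off the work surface, if the arm or the gripper's body presses on something with over 40 N, if the wrist force passes 120 N, or if a joint passes its speed limit or range.

## Working session

There is one attempt and no reset: what is moved stays moved. The work goes in short steps, Python scripts to look and compute and a tool call to move; the robot and the scene stay as the last step left them, time stands still between calls to the robot, and variables do not carry over. Pictures are saved under pics/ and viewed, at most 10 in all, crops included, and the job is handed in when it is done.

Besides the shell and the picture viewer there is one more tool, called after ">>>" as name(argument=value, ...) on one line, values as JSON. carry_out: Moves the arm, as the interface text tells. Its arguments: {"type":"object","properties":{"moves":{"type":"array","items":{"type":"object","properties":{"dx":{"type":"number"},"dy":{"type":"number"},"dz":{"type":"number"},"turn":{"type":"number"}}}},"gripper":{"type":"number"},"newtons":{"type":"number"}},"required":["moves"]}

```bash
mkdir -p pics; python3 - <<'E'
from plant import telemetry, imaging, robot
import cv2,numpy as np
s=telemetry.read_state()
print(s['t'],s['ee_pos'],np.round(s['tcp_rot'],3),s['opening'],robot.tip_reach)
for n in ("scene","top"):
    c=imaging.capture(n); cv2.imwrite(f"pics/{n}0.png",c['frame'][:,:,::-1])
    np.savez(f"{n}0.npz",**c)
    print(n,c['fx'],c['cx'],c['cy'],c['k1'],np.round(c['R'],3).tolist(),np.round(-c['R'].T@c['t'],3))
E
```

```text
0.0 [0.21262004 0.58680703 0.21805226] [[-0.94   0.341 -0.001]
 [ 0.341  0.94  -0.002]
 [ 0.    -0.002 -1.   ]] 0.0855633246350584 0.025
scene 432.638031601888 275.999998779556 213.86482989491017 0.029956319146579126 [[0.622, -0.783, 0.006], [-0.301, -0.246, -0.921], [0.723, 0.571, -0.389]] [-0.285 -0.707  0.616]
top 516.5575511219683 277.83981742859004 213.0023772119505 0.06817124524132183 [[0.019, -1.0, 0.023], [-0.991, -0.022, -0.131], [0.132, -0.021, -0.991]] [ 0.371 -0.035  1.626]
```

View pics/scene0.png

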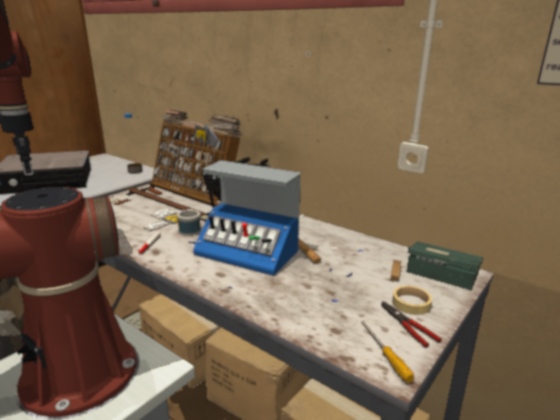

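View pics/top0.png

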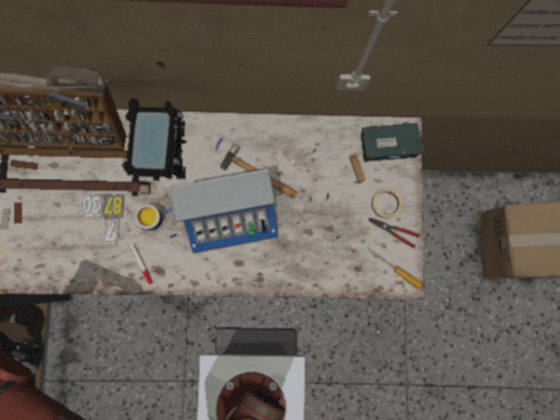

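The scene view shows the console around (250,225) and the top view around (230,215). The handles from left to right are three black, red, green, black. The tin is at (148,216) and the pen at (141,263) in the top view. Next I'll enlarge the console in both.

```bash
python3 - <<'E'
import cv2
a=cv2.imread("pics/top0.png")[160:260,160:290]; b=cv2.imread("pics/scene0.png")[155:275,190:310]
cv2.imwrite("pics/topc.png",cv2.resize(a,None,fx=6,fy=6,interpolation=cv2.INTER_CUBIC))
cv2.imwrite("pics/scenec.png",cv2.resize(b,None,fx=5,fy=5,interpolation=cv2.INTER_CUBIC))
E
```

```text
(no output)
```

View pics/topc.png

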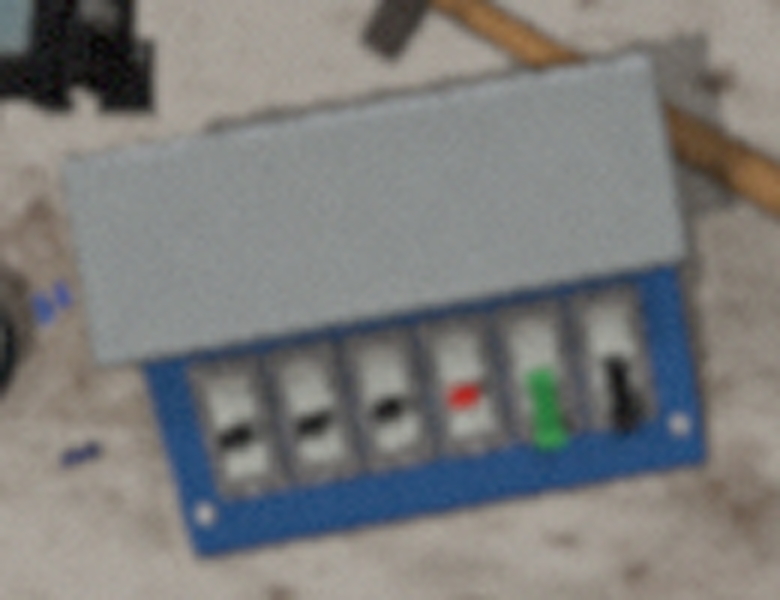

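View pics/scenec.png

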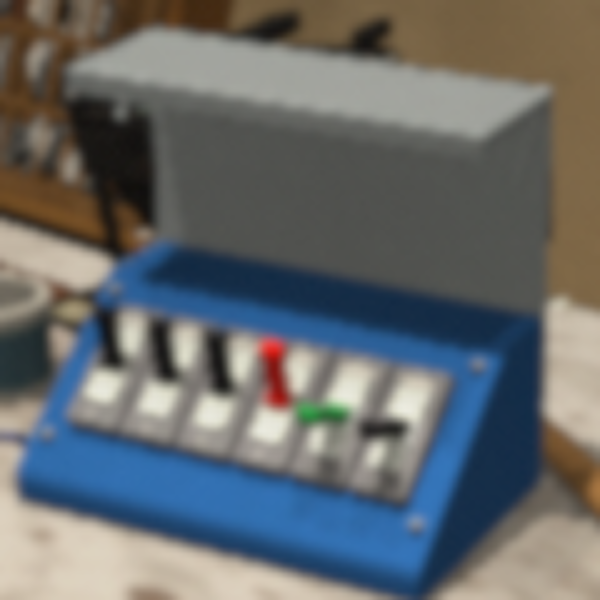

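The crops show red (fourth) on, green (fifth) off, and blacks 1–3 and 4 as described. I can read the corners off these well enough to fit the console's pose to the given geometry.

```bash
cat >h.py <<'E'
import numpy as np
def proj(c,X):
    p=(np.atleast_2d(X)@c['R'].T)+c['t']; q=p[:,:2]/p[:,2:]; r2=(q**2).sum(1,keepdims=True)
    q=q*(1+c['k1']*r2); return q*[c['fx'],c['fy']]+[c['cx'],c['cy']]
def world(p,X):
    c,s=np.cos(p[2]),np.sin(p[2]); R=np.array([[c,-s,0],[s,c,0],[0,0,1]])
    return np.atleast_2d(X)@R.T+[p[0],p[1],p[3] if len(p)>3 else 0]
E
python3 - <<'E'
from h import *
from scipy.optimize import least_squares
T=np.load("top0.npz");S=np.load("scene0.npz")
on=lambda y:(-40,y,117); off=lambda y:(-69,y,92)
t=[((66,158),(76,135,250)),((650,55),(76,-135,250)),((100,362),(-12,135,242)),((685,262),(-12,-135,242)),
((222,497),(-62.3,113,50.8)),((655,430),(-62.3,-113,50.8)),((238,433),on(95)),((314,423),on(57)),((390,408),on(19)),((465,396),on(-19)),((548,442),off(-57)),((624,428),off(-95)),
((203,555),(-83,135,33)),((703,462),(-83,-135,33))]
s=[((550,90),(76,-135,250)),((480,138),(-12,-135,242)),((150,27),(76,135,250)),((70,422),(-62.3,113,50.8)),((408,500),(-62.3,-113,50.8)),((452,372),(-1.1,-113,102.2)),
((272,342),on(-19)),((322,412),off(-57)),((382,429),off(-95)),((22,492),(-83,135,0)),((420,598),(-83,-135,0))]
ut=np.array([a for a,_ in t])/6+[159.6,159.6]; Xt=np.array([b for _,b in t])/1e3
us=np.array([a for a,_ in s])/5+[189.6,154.6]; Xs=np.array([b for _,b in s])/1e3
f=lambda p:np.r_[(proj(T,world(p,Xt))-ut).ravel(),(proj(S,world(p,Xs))-us).ravel()]
r=least_squares(f,[.5,.05,.15,0],loss='soft_l1')
print(r.x); e=f(r.x).reshape(-1,2); print(np.round(e,1).tolist())
r=least_squares(lambda p:f(np.r_[p,0]),[.5,.05,.15],loss='soft_l1'); p=r.x; print(p)
np.save("pose.npy",p)
for n,X in dict(redp=(-33,-19,78),redend=on(-19),redoff=(-70.6,-19,91.7),grp=(-33,-57,78),groff=(-70.6,-57,91.7),gron=on(-57),lip=(-12,0,234)).items(): print(n,np.round(world(p,np.array(X)/1e3),4))
E
```

```text
[0.5679969  0.07880455 0.20109427 0.00207701]
[[-0.5, 1.7], [1.4, 1.6], [-0.5, 0.1], [1.3, -0.9], [-0.1, -0.0], [1.1, -2.1], [-0.9, 0.3], [-0.6, -0.4], [-0.4, -0.2], [-0.0, -0.5], [0.9, 0.0], [0.8, 0.1], [-2.2, -1.3], [1.3, -1.6], [0.6, -0.3], [0.9, 1.8], [-0.1, -0.2], [-1.1, -1.6], [-0.9, -0.4], [0.4, -0.2], [0.4, -0.3], [-2.9, 0.5], [-2.7, -0.1], [-0.6, 1.0], [0.3, 1.5]]
[0.56864956 0.07946217 0.20376429]
redp [[0.5402 0.0542 0.078 ]]
redend [[0.5333 0.0528 0.117 ]]
redoff [[0.5034 0.0466 0.0917]]
grp [[0.5479 0.017  0.078 ]]
groff [[0.511  0.0094 0.0917]]
gron [[0.541  0.0155 0.117 ]]
lip [[0.5569 0.077  0.234 ]]
```

Fit residuals are about 1–2 px, or 3–5 mm. The red handle is at row y −19 and green at −57.

The moves can't tilt the tool, so I plan to:
1. **Red:** open the gripper along the console's depth and hook red with the far finger. That keeps the body in front of the canopy.
2. **Green:** pinch the handle, lift it halfway, then push it up with the far finger's back.

First I'll travel to the front of the console.

>>> carry_out(moves=[{"dx": -0.035, "dy": -0.036}, {"dx": -0.035, "dy": -0.036}, {"dx": -0.035, "dy": -0.036}, {"dx": -0.035, "dy": -0.036}, {"dx": -0.035, "dy": -0.036}, {"dx": -0.035, "dy": -0.036}, {"dx": -0.035, "dy": -0.036}, {"dx": -0.035, "dy": -0.036}, {"dx": -0.036, "dy": -0.036}, {"dx": -0.036, "dy": -0.036}, {"dx": -0.036, "dy": -0.035}, {"dx": -0.036, "dy": -0.034}], gripper=0.085)

```text
schema error: expected keys dx, dy, dz, turn
```

>>> carry_out(moves=[{"turn": 0.17}, {"turn": 0.17}, {"turn": 0.17}, {"turn": 0.17}, {"turn": 0.17}, {"turn": 0.17}, {}])

```text
schema error: expected keys dx, dy, dz, turn
```

```bash
cat >>h.py <<'E'
def shot(tag,top,scene,look=True):
    """side-by-side crops (x,y,w,h) of both cameras, each 400x400; print tool pose in console axes, mm"""
    from plant import imaging,telemetry; import cv2
    o=[]
    for n,(x,y,w) in (("top",top),("scene",scene)):
        if not look: break
        c=imaging.capture(n); o.append(cv2.resize(c['frame'][y:y+w,x:x+w,::-1],(400,400),interpolation=cv2.INTER_CUBIC))
    if look: cv2.imwrite(f"pics/{tag}.png",np.hstack(o))
    s=telemetry.read_state(); p=np.load("pose.npy"); c,sn=np.cos(p[2]),np.sin(p[2]); R=np.array([[c,-sn,0],[sn,c,0],[0,0,1]])
    print("t",s['t'],"tcp console mm",np.round(R.T@(s['ee_pos']-[p[0],p[1],0])*1e3,1)); print("tool axes in console\n",np.round(R.T@s['tcp_rot'],3)); print("F",np.round(s['force'],1),"open",s['opening'],s['gripper_force'])
E
python3 -c "
from h import *
shot('a',(170,160,110),(185,120,150))"
```

```text
t 0.2 tcp console mm [-245.8  569.1  218.5]
tool axes in console
 [[-0.852  0.524 -0.001]
 [ 0.524  0.852 -0.001]
 [ 0.    -0.002 -1.   ]]
F [0.3 0.1 0. ] open 0.08555592067036684 0.0
```

View pics/a.png

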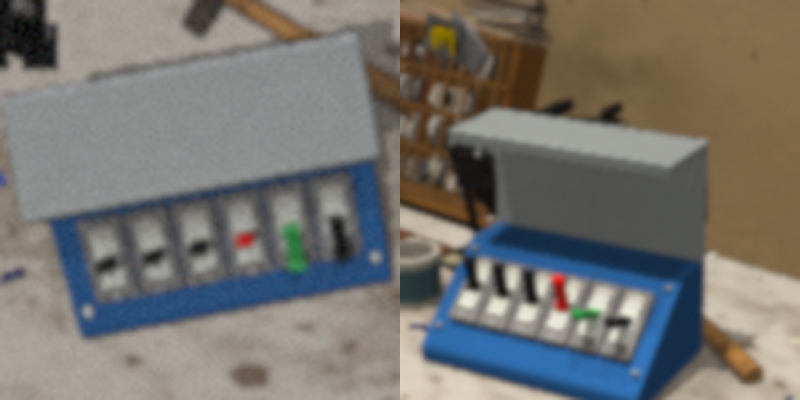

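The call was refused because every row needs all four keys, so nothing moved and the picture is unchanged. I'll send it again.

>>> carry_out(moves=[{"dx": -0.035, "dy": -0.036, "dz": 0, "turn": 0}, {"dx": -0.035, "dy": -0.036, "dz": 0, "turn": 0}, {"dx": -0.035, "dy": -0.036, "dz": 0, "turn": 0}, {"dx": -0.035, "dy": -0.036, "dz": 0, "turn": 0}, {"dx": -0.035, "dy": -0.036, "dz": 0, "turn": 0}, {"dx": -0.035, "dy": -0.036, "dz": 0, "turn": 0}, {"dx": -0.035, "dy": -0.036, "dz": 0, "turn": 0}, {"dx": -0.035, "dy": -0.036, "dz": 0, "turn": 0}, {"dx": -0.036, "dy": -0.036, "dz": 0, "turn": 0}, {"dx": -0.036, "dy": -0.036, "dz": 0, "turn": 0}, {"dx": -0.036, "dy": -0.035, "dz": 0, "turn": 0}, {"dx": -0.036, "dy": -0.034, "dz": 0, "turn": 0}], gripper=0.085)

```text
t: 1.7
ee_pos: [0.4658, 0.0382, 0.2194]
tcp_rot: [[-0.94, 0.341, 0.0], [0.341, 0.94, 0.0], [-0.0, 0.0, -1.0]]
force: [0.6, 0.0, -0.7]
opening: 0.0847
gripper_force: 0.0
```

>>> carry_out(moves=[{"dx": 0, "dy": 0, "dz": 0, "turn": 0.17}, {"dx": 0, "dy": 0, "dz": 0, "turn": 0.17}, {"dx": 0, "dy": 0, "dz": 0, "turn": 0.17}, {"dx": 0, "dy": 0, "dz": 0, "turn": 0.17}, {"dx": 0, "dy": 0, "dz": 0, "turn": 0.17}, {"dx": 0, "dy": 0, "dz": 0, "turn": 0.17}, {"dx": 0, "dy": 0, "dz": 0, "turn": 0}])

```text
t: 2.58
ee_pos: [0.4652, 0.0398, 0.2192]
tcp_rot: [[-0.204, 0.979, -0.0], [0.979, 0.204, 0.0], [0.0, -0.0, -1.0]]
force: [0.2, -0.8, -0.5]
opening: 0.0852
gripper_force: 0.0
```

```bash
python3 -c "
from h import *
shot('b',(160,160,140),(185,100,170))"
```

```text
t 2.675 tcp console mm [-109.3  -18.   219.3]
tool axes in console
 [[-0.002  1.    -0.   ]
 [ 1.     0.002  0.   ]
 [ 0.    -0.    -1.   ]]
F [ 0.3  0.1 -0.8] open 0.08504571281453477 0.0
```

View pics/b.png

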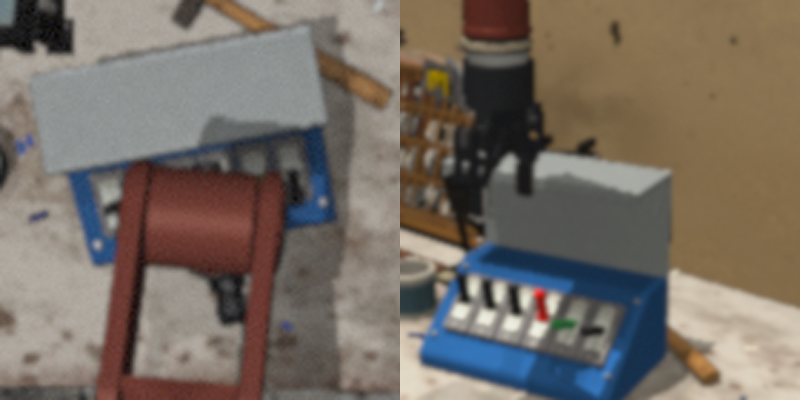

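The picture shows the tool hanging vertically in front of the canopy. The fingers are spread along the depth, with tips in the scene crop at about (525,193) and (472,245). I'll check the tip height against projections.

```bash
python3 -c "
from h import *
S=np.load('scene0.npz');p=np.load('pose.npy')
for z in (.194,.207):
  for x in (-67,-52,-152,-167):
    u=proj(S,world(p,[[(x)/1e3,-.018,z]]))[0]; print(z,x,np.round((u-[185,100])/.425+[400,0]))"
```

```text
0.194 -67 [526. 237.]
0.194 -52 [532. 233.]
0.194 -152 [484. 262.]
0.194 -167 [477. 267.]
0.207 -67 [525. 226.]
0.207 -52 [532. 222.]
0.207 -152 [484. 251.]
0.207 -167 [476. 256.]
```

>>> carry_out(moves=[{"dx": 0, "dy": 0, "dz": 0.03, "turn": 0}, {"dx": 0, "dy": 0, "dz": 0.034, "turn": 0}, {"dx": 0, "dy": 0, "dz": 0, "turn": 0}])

```text
t: 3.05
ee_pos: [0.4625, 0.04, 0.1525]
tcp_rot: [[-0.203, 0.979, -0.007], [0.979, 0.203, 0.0], [0.002, -0.007, -1.0]]
force: [0.3, -0.3, -0.5]
opening: 0.0853
gripper_force: 0.0
```

```bash
python3 - <<'E'
from h import *
from plant import imaging; import cv2
c=imaging.capture("scene"); cv2.imwrite("pics/c.png",cv2.resize(c['frame'][130:230,190:290,::-1],(600,600),interpolation=cv2.INTER_CUBIC))
shot('',0,0,False)
p=np.load('pose.npy')
for z in (130,143):
  for x in (-67,-52,-152,-167):
    u=proj(c,world(p,[[x/1e3,-.018,z/1e3]]))[0]; print(z,x,np.round((u-[189.6,129.6])*6))
print(np.round((proj(c,world(p,[[-.040,-.019,.117],[-.040,.019,.117]]))-[189.6,129.6])*6))
E
```

```text
Traceback (most recent call last):
  File "h.py", line 12, in shot
    for n,(x,y,w) in (("top",top),("scene",scene)):
          ^^^^^^^
TypeError: cannot unpack non-iterable int object
```

View pics/c.png

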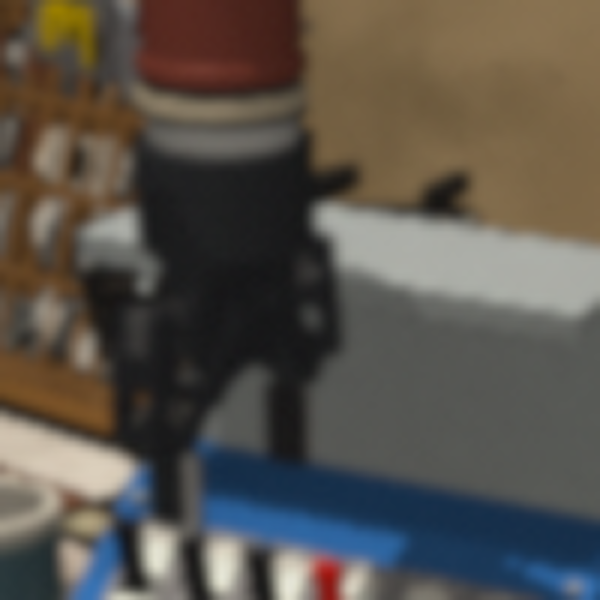

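The crop shows the far finger's tip bottom at about (287,462) and the near finger's at about (182,525). The fingers' upper linkage flares out toward about (330,300), which is about 30 px wider than the tip. I'll fit tip height and offset to this.

```bash
sed -i 's/    for n,(x,y,w) in/    for n,(x,y,w) in () if not look else/' h.py; python3 - <<'E'
from h import *
S=np.load('scene0.npz');p=np.load('pose.npy')
shot('',0,0,False)
from plant import telemetry
s=telemetry.read_state(); 
for d in (12,25):
  for y in (-57,-50,-42.5,42.5,50,57):
    X=s['ee_pos']+s['tcp_rot']@np.array([0,y,d])/1e3
    print(d,y,np.round((proj(S,X)[0]-[189.6,129.6])*6))
X=world(p,[[-.040,-.019,.117],[-.040,.019,.117],[-.012,-.135,.242]]); print(np.round((proj(S,X)-[189.6,129.6])*6))
E
```

```text
t 3.1 tcp console mm [-110.2  -17.7  154.5]
tool axes in console
 [[-0.     1.    -0.003]
 [ 1.     0.     0.001]
 [ 0.001 -0.003 -1.   ]]
F [-0.4 -0.9 -0.4] open 0.08499049866918244 0.0
12 -57 [172. 615.]
12 -50 [181. 609.]
12 -42.5 [191. 602.]
12 42.5 [294. 533.]
12 50 [303. 527.]
12 57 [311. 522.]
25 -57 [174. 642.]
25 -50 [183. 636.]
25 -42.5 [192. 629.]
25 42.5 [295. 559.]
25 50 [303. 553.]
25 57 [311. 547.]
[[329. 562.]
 [260. 547.]
 [582. 330.]]
```

The observed tips look higher than the model predicts. I'll check numerically by differencing the frame against the first one along the finger columns.

```bash
python3 - <<'E'
from h import *
from plant import imaging
S=np.load('scene0.npz'); c=imaging.capture("scene"); np.savez("scene_c.npz",**c)
a=S['frame'].astype(int); b=c['frame'].astype(int)
for u in (237,239,218,220,222):
    print(u,[(v,tuple(b[v,u].tolist()),tuple(a[v,u].tolist())) for v in range(198,238,3)])
E
```

```text
237 [(198, (25, 25, 25), (82, 83, 80)), (201, (25, 25, 24), (81, 82, 79)), (204, (26, 26, 28), (78, 81, 78)), (207, (22, 43, 67), (32, 49, 69)), (210, (22, 46, 73), (20, 43, 68)), (213, (26, 53, 84), (22, 50, 78)), (216, (44, 95, 151), (41, 89, 141)), (219, (64, 105, 156), (60, 98, 147)), (222, (164, 159, 151), (154, 149, 142)), (225, (212, 209, 192), (200, 198, 182)), (228, (222, 221, 204), (212, 211, 193)), (231, (158, 157, 144), (149, 147, 136)), (234, (145, 143, 133), (138, 135, 126)), (237, (158, 153, 145), (149, 145, 137))]
239 [(198, (26, 25, 26), (82, 83, 80)), (201, (26, 24, 25), (82, 83, 79)), (204, (27, 26, 27), (80, 81, 79)), (207, (25, 44, 65), (38, 53, 70)), (210, (21, 47, 73), (18, 43, 68)), (213, (23, 50, 80), (22, 48, 75)), (216, (42, 92, 146), (38, 86, 137)), (219, (55, 103, 160), (51, 97, 150)), (222, (166, 163, 158), (157, 153, 149)), (225, (218, 214, 197), (207, 202, 186)), (228, (210, 209, 192), (198, 197, 181)), (231, (165, 161, 151), (156, 151, 143)), (234, (135, 130, 125), (127, 122, 118)), (237, (137, 132, 127), (128, 124, 119))]
218 [(198, (27, 27, 27), (45
[... 856 characters left out ...]
, 80), (81, 78, 75)), (228, (108, 104, 101), (102, 98, 95)), (231, (183, 181, 169), (173, 171, 159)), (234, (235, 234, 222), (227, 226, 212)), (237, (215, 214, 198), (203, 202, 186))]
222 [(198, (30, 30, 30), (92, 93, 90)), (201, (34, 34, 35), (97, 98, 95)), (204, (58, 61, 67), (57, 92, 133)), (207, (87, 86, 83), (29, 64, 100)), (210, (88, 87, 83), (21, 48, 77)), (213, (90, 89, 88), (41, 88, 138)), (216, (93, 93, 93), (63, 96, 140)), (219, (61, 60, 60), (60, 60, 64)), (222, (35, 33, 32), (32, 31, 29)), (225, (30, 29, 28), (26, 25, 25)), (228, (40, 38, 37), (37, 36, 35)), (231, (142, 141, 130), (134, 133, 122)), (234, (234, 233, 221), (225, 225, 209)), (237, (222, 222, 208), (212, 210, 196))]
```

```bash
python3 - <<'E'
from h import *
from plant import telemetry,imaging
import cv2
from scipy.optimize import least_squares
S=np.load('scene0.npz');T0=np.load('top0.npz')
s=telemetry.read_state(); e,R=s['ee_pos'],s['tcp_rot']; print(e)
f=lambda q:np.r_[proj(S,e+R@np.array([0,q[0],q[2]]))[0]-[237.7,206.5],proj(S,e+R@np.array([0,q[1],q[2]]))[0]-[219.8,217]]
r=least_squares(f,[.045,-.045,.02]); print(r.x,r.fun)
f2=lambda q:np.r_[proj(S,e+np.r_[q[:2],0]+R@np.array([0,.047,q[2]]))[0]-[237.7,206.5],proj(S,e+np.r_[q[:2],0]+R@np.array([0,-.047,q[2]]))[0]-[219.8,217]]
r=least_squares(f2,[0,0,.02]); print(r.x,r.fun)
t=imaging.capture("top")
for z in (.1,.25,.45): print(z,proj(t,[e[0],e[1],z])[0])
d=np.abs(t['frame'].astype(int)-T0['frame']).sum(2)
cv2.imwrite("pics/d.png",cv2.resize(t['frame'][190:310,180:300,::-1],(600,600),interpolation=cv2.INTER_CUBIC))
E
```

```text
[0.46565373 0.03977756 0.15593566]
[ 0.03677192 -0.04829008 -0.02404166] [-0.18331562 -0.29063519  0.17223754  0.27317979]
[0.07266183 0.0771786  0.0217757 ] [-0.18331564 -0.29063524  0.1722375   0.27317975]
0.1 [240.96033654 248.50935359]
0.25 [238.2884183  244.93856525]
0.45 [233.67410359 238.77395595]
```

View pics/d.png

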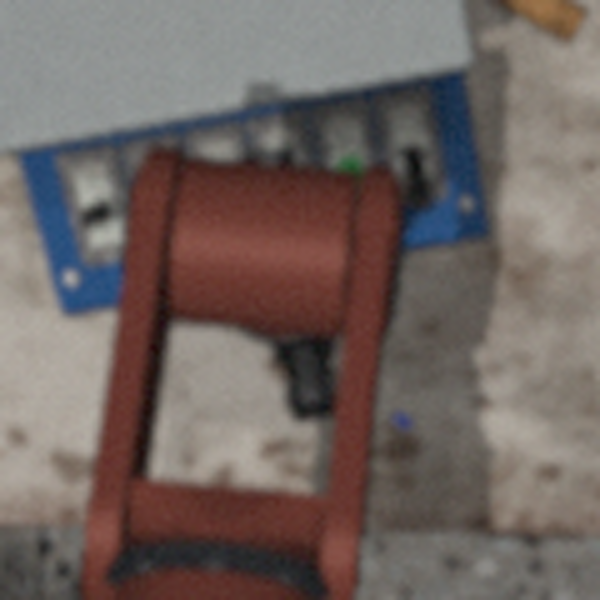

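The top view shows the wrist and linkage where the state says they are: front linkage at crop (305,380), wrist centre near (255,250). So xy is right, and the scene view puts the open tips about 24 mm above the TCP, higher than the stated reach. The space in front of red is free, so I'll lower to TCP z ≈ 0.10 there and measure the tips again.

>>> carry_out(moves=[{"dx": 0, "dy": 0, "dz": 0.03, "turn": 0}, {"dx": 0, "dy": 0, "dz": 0.024, "turn": 0}, {"dx": 0, "dy": 0, "dz": 0, "turn": 0}])

```text
t: 3.58
ee_pos: [0.4649, 0.0398, 0.1012]
tcp_rot: [[-0.202, 0.979, -0.002], [0.979, 0.202, 0.0], [0.0, -0.002, -1.0]]
force: [-0.7, -0.0, -0.6]
opening: 0.0851
gripper_force: 0.0
```

```bash
cat >>h.py <<'E'
def tips():
    """lowest changed-to-black scene pixel per column, near the fingers; prints d needed for y=+-46"""
    from plant import imaging,telemetry
    S=np.load('scene0.npz'); c=imaging.capture("scene"); a=S['frame'].astype(int); b=c['frame'].astype(int)
    m=(np.abs(a*np.median(b[250:,300:].sum(2)/a[250:,300:].sum(2))-b).sum(2)>60)
    s=telemetry.read_state(); e,R=s['ee_pos'],s['tcp_rot']; print("tcp",e,"F",s['force'].round(1))
    for y in (-.05,-.0425,.0425,.05):
        for x in (-.011,.011):
            print(y,x,[np.round(proj(S,e+R@np.array([x,y,d]))[0],1).tolist() for d in (-.024,.012,.025)])
    for u in range(212,248,2):
        v=[k for k in range(170,262) if m[k,u]]; print(u,v[-1] if v else None,v[-1]-len(v)+1 if v else None,b[v[-1]-2,u].tolist() if v else '')
    return b
E
python3 -c "
from h import *
tips()"
```

```text
tcp [0.46602403 0.03974757 0.10238464] F [ 0.1 -0.3  0.1]
-0.05 -0.011 [[224.2, 237.4], [224.8, 249.8], [225.0, 254.2]]
-0.05 0.011 [[217.1, 235.7], [217.7, 248.0], [217.9, 252.4]]
-0.0425 -0.011 [[225.8, 236.2], [226.4, 248.6], [226.5, 253.0]]
-0.0425 0.011 [[218.7, 234.6], [219.3, 246.9], [219.5, 251.2]]
0.0425 -0.011 [[242.7, 224.3], [243.0, 236.0], [243.1, 240.2]]
0.0425 0.011 [[235.9, 222.7], [236.3, 234.5], [236.4, 238.6]]
0.05 -0.011 [[244.1, 223.3], [244.4, 235.0], [244.5, 239.2]]
0.05 0.011 [[237.3, 221.8], [237.7, 233.4], [237.8, 237.6]]
212 222 200 [28, 28, 29]
214 226 195 [96, 96, 89]
216 235 193 [105, 102, 98]
218 237 193 [115, 113, 107]
220 238 182 [131, 129, 121]
222 238 180 [127, 125, 118]
224 237 180 [115, 111, 106]
226 233 187 [123, 120, 113]
228 215 172 [27, 41, 60]
230 209 172 [24, 25, 26]
232 208 170 [23, 24, 25]
234 207 170 [22, 22, 23]
236 261 203 [32, 69, 109]
238 261 195 [32, 70, 109]
240 261 186 [34, 74, 116]
242 261 183 [34, 73, 115]
244 261 209 [32, 70, 109]
246 261 212 [32, 69, 108]
```

The near finger's bottom is at row 238, so the open tips sit about 21–24 mm above the TCP. That puts the tip at z ≈ 124 against a handle top of 117. I'll creep forward over red and watch the force.

>>> carry_out(moves=[{"dx": -0.001, "dy": 0.005, "dz": -0.003, "turn": 0}, {"dx": 0, "dy": 0.009, "dz": 0, "turn": 0}, {"dx": 0, "dy": 0, "dz": 0, "turn": 0}])

```text
t: 4.0
ee_pos: [0.4812, 0.0416, 0.1057]
tcp_rot: [[-0.202, 0.979, 0.003], [0.979, 0.202, -0.0], [-0.001, 0.003, -1.0]]
force: [-0.4, -0.3, -0.3]
opening: 0.0851
gripper_force: 0.0
```

```bash
python3 -c "
from h import *
b=tips(); shot('',0,0,False)
u=np.argwhere((b[:,:,0]>130)&(b[:,:,1]<70)&(b[:,:,2]<70)); u=u[(u[:,1]>235)&(u[:,1]<255)&(u[:,0]>215)&(u[:,0]<245)]; print(u.min(0),u.max(0),len(u))
a=np.load('scene0.npz')['frame'].astype(int); u=np.argwhere((a[:,:,0]>130)&(a[:,:,1]<70)&(a[:,:,2]<70)); u=u[(u[:,1]>235)&(u[:,1]<255)&(u[:,0]>215)&(u[:,0]<245)]; print(u.min(0),u.max(0),len(u))" | grep -v '^-\?0.0'
```

```text
tcp [0.48029664 0.04164223 0.10512197] F [-0.5 -0.1  0. ]
212 261 261 [99, 104, 114]
214 219 202 [61, 62, 64]
216 220 198 [92, 90, 83]
218 220 188 [63, 61, 58]
220 220 181 [33, 33, 32]
222 219 170 [26, 26, 28]
224 233 171 [88, 87, 81]
226 232 173 [80, 78, 74]
228 231 173 [101, 98, 94]
230 224 181 [115, 111, 104]
232 207 170 [25, 26, 27]
234 206 170 [24, 24, 25]
236 261 219 [31, 68, 107]
238 261 215 [30, 65, 101]
240 261 189 [32, 71, 111]
242 261 183 [34, 75, 117]
244 261 181 [32, 72, 113]
246 261 187 [32, 69, 108]
t 4.05 tcp console mm [-94.2 -19.2 105.1]
tool axes in console
 [[ 0.001  1.     0.001]
 [ 1.    -0.001 -0.   ]
 [-0.     0.001 -1.   ]]
F [-0.5 -0.1  0. ] open 0.08499696302515197 0.0
[224 243] [235 247] 42
[224 243] [235 247] 30
```

>>> carry_out(moves=[{"dx": 0, "dy": 0.009, "dz": 0, "turn": 0}, {"dx": 0, "dy": 0.009, "dz": 0, "turn": 0}, {"dx": 0, "dy": 0.008, "dz": 0, "turn": 0}, {"dx": 0, "dy": 0, "dz": 0, "turn": 0}])

```text
t: 4.55
ee_pos: [0.5054, 0.047, 0.1043]
tcp_rot: [[-0.202, 0.979, -0.0], [0.979, 0.202, -0.0], [0.0, -0.0, -1.0]]
force: [-0.0, 0.1, -0.8]
opening: 0.0849
gripper_force: 0.0
```

```bash
python3 - <<'E'
from h import *
from plant import imaging; import cv2
shot('',0,0,False)
c=imaging.capture("scene"); cv2.imwrite("pics/e.png",cv2.resize(c['frame'][165:255,205:295,::-1],(600,600),interpolation=cv2.INTER_CUBIC))
E
```

```text
t 4.55 tcp console mm [-68.6 -19.  104.3]
tool axes in console
 [[ 0.001  1.    -0.   ]
 [ 1.    -0.001  0.   ]
 [ 0.    -0.    -1.   ]]
F [-0.   0.1 -0.8] open 0.08486681422221007 0.0
```

View pics/e.png

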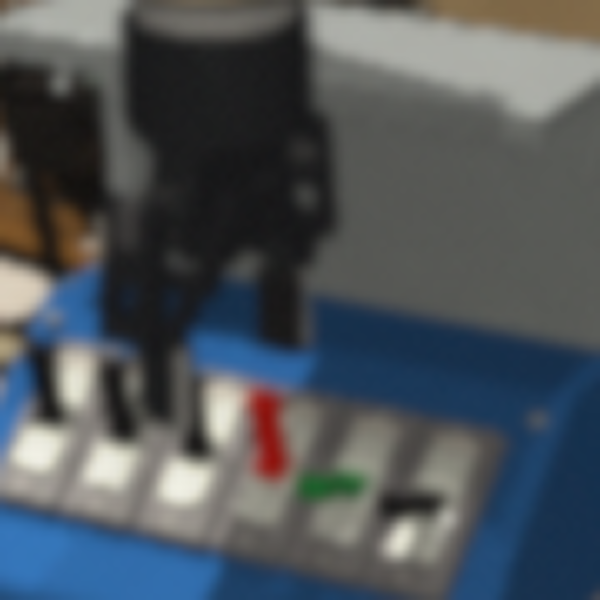

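The crop shows the far finger's tip at about (282,345), behind and above the red handle's top at (267,390). The near finger's tip is at about (158,415). I'll solve for the tip's position.

```bash
python3 - <<'E'
from h import *
S=np.load('scene0.npz');p=np.load('pose.npy')
k=600/90
f=lambda x,y,z:np.round((proj(S,world(p,[[x/1e3,y/1e3,z/1e3]]))[0]-[204.5,164.5])*k).tolist()
for x in (-26,-18):
  for y in (-8,-19,-30): print(x,y,[f(x,y,z) for z in (105,117,129,141)])
for x in (-111,-119):
  for y in (-8,-30): print(x,y,[f(x,y,z) for z in (105,117,129,141)])
print("red end",f(-40,-19,117), "red piv",f(-33,-19,78))
E
```

```text
-26 -8 [[261.0, 400.0], [261.0, 375.0], [260.0, 349.0], [259.0, 323.0]]
-26 -19 [[284.0, 405.0], [283.0, 380.0], [282.0, 354.0], [282.0, 328.0]]
-26 -30 [[306.0, 410.0], [305.0, 385.0], [305.0, 359.0], [304.0, 333.0]]
-18 -8 [[271.0, 394.0], [270.0, 368.0], [270.0, 343.0], [269.0, 317.0]]
-18 -19 [[293.0, 399.0], [292.0, 373.0], [292.0, 347.0], [291.0, 321.0]]
-18 -30 [[315.0, 403.0], [315.0, 378.0], [314.0, 352.0], [314.0, 326.0]]
-111 -8 [[154.0, 477.0], [153.0, 450.0], [152.0, 423.0], [151.0, 396.0]]
-111 -30 [[200.0, 488.0], [199.0, 461.0], [199.0, 434.0], [198.0, 407.0]]
-119 -8 [[143.0, 485.0], [142.0, 458.0], [141.0, 431.0], [140.0, 403.0]]
-119 -30 [[190.0, 496.0], [189.0, 469.0], [188.0, 441.0], [187.0, 414.0]]
red end [266.0, 392.0] red piv [277.0, 469.0]
```

The tip is at about z 131, 27 mm above the TCP, with its inner face at about x −25 and centred on red's row. I'll lower 25 mm behind the handle, then pull gently.

>>> carry_out(moves=[{"dx": 0, "dy": 0, "dz": 0.009, "turn": 0}, {"dx": 0, "dy": 0, "dz": 0.009, "turn": 0}, {"dx": 0, "dy": 0, "dz": 0.007, "turn": 0}, {"dx": 0, "dy": 0, "dz": 0, "turn": 0}])

```text
t: 5.1
ee_pos: [0.5037, 0.0469, 0.0783]
tcp_rot: [[-0.202, 0.979, -0.002], [0.979, 0.202, 0.0], [0.001, -0.002, -1.0]]
force: [0.8, -0.2, 0.5]
opening: 0.0848
gripper_force: 0.0
```

>>> carry_out(moves=[{"dx": 0, "dy": -0.005, "dz": 0, "turn": 0}, {"dx": 0, "dy": -0.005, "dz": 0, "turn": 0}, {"dx": 0, "dy": -0.005, "dz": 0, "turn": 0}, {"dx": 0, "dy": -0.005, "dz": 0, "turn": 0}, {"dx": 0, "dy": -0.004, "dz": 0.001, "turn": 0}, {"dx": 0, "dy": -0.004, "dz": 0.003, "turn": 0}, {"dx": 0, "dy": -0.004, "dz": 0.003, "turn": 0}, {"dx": 0, "dy": 0, "dz": 0, "turn": 0}])

```text
t: 6.1
ee_pos: [0.4728, 0.0403, 0.072]
tcp_rot: [[-0.202, 0.979, -0.001], [0.979, 0.202, -0.0], [0.0, -0.001, -1.0]]
force: [1.7, 0.4, 0.9]
opening: 0.0851
gripper_force: 0.8
```

```bash
cat >>h.py <<'E'
def handles():
    from plant import imaging
    p=np.load('pose.npy')
    for n,sl in (("scene",(slice(195,265),slice(195,290))),("top",(slice(190,250),slice(180,290)))):
        c=imaging.capture(n); b=c['frame'][sl].astype(int); R,G,B=b[...,0],b[...,1],b[...,2]
        for name,m,y in (("red",(R>90)&(R>2*G)&(R>2*B),-19),("green",(G>60)&(G>1.5*R)&(G>1.3*B),-57)):
            q=np.argwhere(m)
            if len(q)==0: print(n,name,"none"); continue
            q=q[:,::-1]+[sl[1].start,sl[0].start]
            print(n,name,len(q),"mean",q.mean(0).round(1),"box",q.min(0),q.max(0))
            for a in (0,.5,1.05):
                th=np.radians(70)-a; r=np.linspace(0,.04,9)
                X=world(p,np.c_[-.033-r*np.sin(th),0*r+y/1e3,.078+r*np.cos(th)]); u=proj(c,X); print("   ang",a,"pivot",u[0].round(1),"end",u[-1].round(1))
E
python3 -c "
from h import *
shot('',0,0,False); handles()"
```

```text
t 6.1 tcp console mm [-101.7  -18.9   72. ]
tool axes in console
 [[ 0.001  1.    -0.001]
 [ 1.    -0.001  0.   ]
 [ 0.    -0.001 -1.   ]]
F [1.7 0.4 0.9] open 0.08513917914076345 0.795070119202137
scene red 25 mean [241.9 233.8] box [238 232] [246 235]
   ang 0 pivot [246.  234.8] end [239.  235.5]
   ang 0.5 pivot [246.  234.8] end [240.9 228.7]
   ang 1.05 pivot [246.  234.8] end [244.5 223.1]
scene green 28 mean [253.8 237.3] box [250 236] [258 239]
   ang 0 pivot [257.6 237.5] end [250.9 238.3]
   ang 0.5 pivot [257.6 237.5] end [252.8 231.4]
   ang 1.05 pivot [257.6 237.5] end [256.2 225.7]
top red 12 mean [236.7 240.5] box [210 228] [256 249]
   ang 0 pivot [237.2 224.1] end [239.2 235.9]
   ang 0.5 pivot [237.2 224.1] end [238.2 231.7]
   ang 1.05 pivot [237.2 224.1] end [236.9 224.9]
top green 8 mean [249.8 222.8] box [248 222] [251 224]
   ang 0 pivot [249.7 221.8] end [251.8 233.6]
   ang 0.5 pivot [249.7 221.8] end [251.  229.4]
   ang 1.05 pivot [249.7 221.8] end [249.7 222.6]
```

Red is almost down, with a 2 N contact. I'll give it a little more.

>>> carry_out(moves=[{"dx": 0, "dy": -0.002, "dz": 0.002, "turn": 0}, {"dx": 0, "dy": -0.002, "dz": 0.002, "turn": 0}, {"dx": 0, "dy": 0, "dz": 0, "turn": 0}])

```text
t: 6.58
ee_pos: [0.4699, 0.0396, 0.0686]
tcp_rot: [[-0.202, 0.979, 0.001], [0.979, 0.202, 0.0], [-0.0, 0.001, -1.0]]
force: [2.1, -0.1, 1.4]
opening: 0.085
gripper_force: 1.2
```

```bash
python3 -c "
from h import *
shot('',0,0,False); handles()" | grep -v ang
```

```text
t 6.575 tcp console mm [-104.8  -19.    68.6]
tool axes in console
 [[ 0.001  1.     0.001]
 [ 1.    -0.001 -0.   ]
 [-0.     0.001 -1.   ]]
F [ 2.1 -0.1  1.4] open 0.08496628839770669 1.249871850013733
scene red 24 mean [241.7 234.8] box [238 233] [246 236]
scene green 28 mean [253.8 237.3] box [250 236] [258 239]
top red 14 mean [234.6 236.9] box [212 230] [254 248]
top green 14 mean [249.7 223.5] box [248 222] [251 225]
```

Red now sits where its OFF pose should project. I'll press another 1 mm, then lift clear, shift to green's row and turn a quarter with the fingers closing to 26 mm.

>>> carry_out(moves=[{"dx": 0, "dy": 0, "dz": 0.001, "turn": 0}, {"dx": 0, "dy": 0, "dz": 0, "turn": 0}, {"dx": 0, "dy": 0, "dz": -0.03, "turn": 0}, {"dx": 0, "dy": -0.01, "dz": -0.035, "turn": 0}, {"dx": -0.012, "dy": 0, "dz": -0.025, "turn": 0}, {"dx": -0.012, "dy": 0, "dz": 0, "turn": 0}, {"dx": -0.0125, "dy": 0, "dz": 0, "turn": 0}])

```text
t: 7.55
ee_pos: [0.4655, 0.0013, 0.1556]
tcp_rot: [[-0.202, 0.979, -0.004], [0.979, 0.202, 0.0], [0.001, -0.004, -1.0]]
force: [-0.3, 0.7, -0.1]
opening: 0.0854
gripper_force: 0.0
```

>>> carry_out(moves=[{"dx": 0, "dy": 0, "dz": 0, "turn": 0.1745}, {"dx": 0, "dy": 0, "dz": 0, "turn": 0.1745}, {"dx": 0, "dy": 0, "dz": 0, "turn": 0.1745}, {"dx": 0, "dy": 0, "dz": 0, "turn": 0.1745}, {"dx": 0, "dy": 0, "dz": 0, "turn": 0.1745}, {"dx": 0, "dy": 0, "dz": 0, "turn": 0.1745}, {"dx": 0, "dy": 0, "dz": 0, "turn": 0.1745}, {"dx": 0, "dy": 0, "dz": 0, "turn": 0.1745}, {"dx": 0, "dy": 0, "dz": 0, "turn": 0.1745}, {"dx": 0, "dy": 0, "dz": 0, "turn": 0}], gripper=0.026, newtons=20)

```text
t: 8.8
ee_pos: [0.4655, 0.0015, 0.1553]
tcp_rot: [[0.979, 0.203, -0.005], [0.203, -0.979, 0.001], [-0.004, -0.001, -1.0]]
force: [-0.5, 0.6, -0.5]
opening: 0.0261
gripper_force: 0.0
```

```bash
python3 -c "
from h import *
from plant import telemetry
shot('',0,0,False); handles(); print(telemetry.read_state()['joint_pos'].round(2))" | grep -v 'ang '
python3 - <<'E'
# finger bottom rows in scene
import sys; sys.path.insert(0,'.')
import os; os.chdir('.')
from h import *
from plant import imaging,telemetry
S=np.load('scene0.npz'); c=imaging.capture("scene"); a=S['frame'].astype(int); b=c['frame'].astype(int)
s=telemetry.read_state(); e,R=s['ee_pos'],s['tcp_rot']
for d in (-.03,-.02,-.01,0):
    print(d,[proj(S,e+R@np.array([x,y,d]))[0].round(1).tolist() for x,y in ((-.011,-.013),(-.011,-.025),(-.011,.013),(-.011,.025))])
for v in range(196,240,2): print(v,' '.join('%3d'%b[v,u].sum() if abs(b[v,u]-a[v,u]).sum()>70 else ' . ' for u in range(216,256,2)))
E
```

```text
t 8.8 tcp console mm [-116.8  -55.4  155.3]
tool axes in console
 [[ 1.     0.001 -0.004]
 [ 0.001 -1.     0.001]
 [-0.004 -0.001 -1.   ]]
F [-0.5  0.6 -0.5] open 0.026080356039109354 0.0
scene red 25 mean [241.8 234.9] box [238 234] [246 236]
scene green 18 mean [254.  237.5] box [250 237] [258 238]
top red 13 mean [248.5 238.1] box [223 225] [272 248]
top green none
[-0.15 -0.06  2.03 -0.    1.17  1.22]
-0.03 [[234.4, 212.6], [230.5, 211.8], [243.2, 214.4], [247.3, 215.3]]
-0.02 [[234.6, 216.2], [230.6, 215.3], [243.3, 218.0], [247.3, 218.9]]
-0.01 [[234.7, 219.7], [230.7, 218.9], [243.3, 221.6], [247.4, 222.5]]
0 [[234.8, 223.3], [230.8, 222.4], [243.4, 225.2], [247.5, 226.1]]
196  .   .   .  141  92  77  76  78  76  73  83  .   .  110  79  73  73 112  .  123
198  .   .   .   .  117  82  81  78  82  79  91  .   .  139  83  75  80  98 129 103
200  .   .   .   .  190 123  99  82  80  74  97  .   .   .   97  79  79  85 101  98
202  .   .   .   .   .   .   .  102  83  72 112  .   .   .  105  81  77  92 102  95
204  .   .   .   .   .   .   .  133 122  96  82  .   .   .  117  83  85  98
[... 735 characters left out ...]
   .  361  .   .   .   .   . 
224  .   .   .   .   .   .   .   .   .   .   .   .   .  463 362 400  .   .   .   . 
226  .   .   .   .   .   .   .   .   .   .   .   .   .  411 361 486 604  .   .   . 
228  .   .   .   .   .   .   .   .   .   .   .   .   .   .  422 625 676  .   .   . 
230  .   .   .   .   .   .   .   .   .   .   .   .   .  367 547 692 695  .   .   . 
232  .   .   .   .   .   .   .   .   .   .   .   .   .   .  565 678 692  .   .   . 
234  .   .   .   .   .   .   .   .   .   .   .  387 323 320 355 420 525 502  .   . 
236  .   .   .   .   .   .   .   .   .   .   .  338 256 288 282  .   .   .   .   . 
238  .   .   .   .   .   .   .   .   .   .   .   .   .  555 422 428  .   .   .   .
```

Red is still off. At 26 mm opening the fingertips are about 18 mm above the TCP. Now forward over green's end and down, with red and black 4 just outside the fingers.

>>> carry_out(moves=[{"dx": 0.016, "dy": 0, "dz": 0, "turn": 0}, {"dx": 0.016, "dy": 0, "dz": 0, "turn": 0}, {"dx": 0.015, "dy": 0, "dz": 0, "turn": 0}, {"dx": 0, "dy": 0, "dz": 0.025, "turn": 0}, {"dx": 0, "dy": 0, "dz": 0.025, "turn": 0}, {"dx": 0, "dy": 0, "dz": 0.014, "turn": 0}, {"dx": 0, "dy": 0, "dz": 0.008, "turn": 0}, {"dx": 0, "dy": 0, "dz": 0.006, "turn": 0}, {"dx": 0, "dy": 0, "dz": 0, "turn": 0}])

```text
t: 10.07
ee_pos: [0.5133, 0.0113, 0.0795]
tcp_rot: [[0.979, 0.202, 0.0], [0.202, -0.979, -0.0], [0.0, 0.0, -1.0]]
force: [0.2, -0.2, 0.1]
opening: 0.0261
gripper_force: 0.0
```

```bash
python3 - <<'E'
from h import *
from plant import imaging; import cv2
shot('',0,0,False)
c=imaging.capture("scene"); cv2.imwrite("pics/f.png",cv2.resize(c['frame'][180:255,215:290,::-1],(600,600),interpolation=cv2.INTER_CUBIC))
E
```

```text
t 10.075 tcp console mm [-68.  -55.5  79.5]
tool axes in console
 [[ 1. -0.  0.]
 [-0. -1. -0.]
 [ 0.  0. -1.]]
F [ 0.2 -0.2  0.1] open 0.02611775263824579 0.0
```

View pics/f.png

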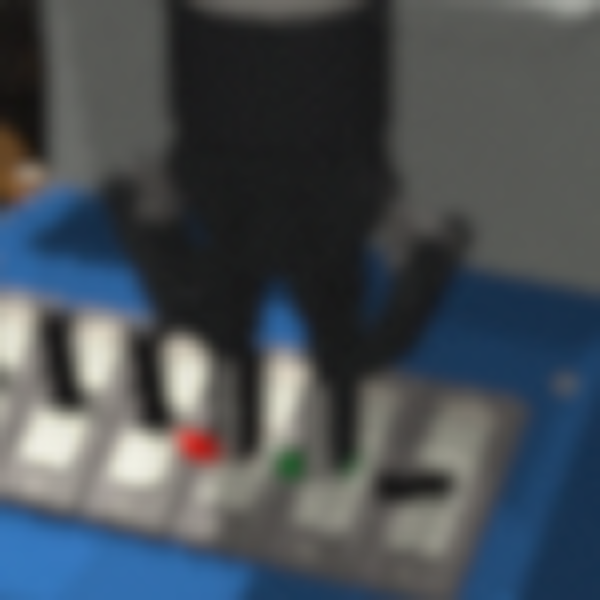

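The crop shows the fingers straddling green: left tip at (242,455), right tip at (343,460), green's end at (290,463). Red at (200,445) and black 4 at (415,487) are outside them. I'll lower 14 mm more, then close at 20 N.

>>> carry_out(moves=[{"dx": 0, "dy": 0, "dz": 0.005, "turn": 0}, {"dx": 0, "dy": 0, "dz": 0.005, "turn": 0}, {"dx": 0, "dy": 0, "dz": 0.004, "turn": 0}, {"dx": 0, "dy": 0, "dz": 0, "turn": 0}])

```text
t: 10.62
ee_pos: [0.5126, 0.0114, 0.0648]
tcp_rot: [[0.979, 0.202, -0.001], [0.202, -0.979, 0.0], [-0.001, -0.0, -1.0]]
force: [0.6, -0.0, -0.3]
opening: 0.0261
gripper_force: 0.0
```

>>> carry_out(moves=[{"dx": 0, "dy": 0, "dz": 0, "turn": 0}, {"dx": 0, "dy": 0, "dz": 0, "turn": 0}, {"dx": 0, "dy": 0, "dz": 0, "turn": 0}, {"dx": 0, "dy": 0, "dz": 0, "turn": 0}], gripper=0.008, newtons=20)

```text
t: 11.12
ee_pos: [0.5133, 0.0094, 0.0655]
tcp_rot: [[0.979, 0.203, 0.0], [0.203, -0.979, -0.004], [-0.0, 0.004, -1.0]]
force: [-0.5, -5.0, -0.4]
opening: 0.0132
gripper_force: 23.9
```

Green is gripped at 13 mm opening. I'll lift it along its arc.

>>> carry_out(moves=[{"dx": 0.001, "dy": 0.001, "dz": -0.003, "turn": 0}, {"dx": 0.001, "dy": 0.001, "dz": -0.003, "turn": 0}, {"dx": 0.002, "dy": 0, "dz": -0.003, "turn": 0}, {"dx": 0.002, "dy": 0, "dz": -0.003, "turn": 0}, {"dx": 0.002, "dy": 0, "dz": -0.002, "turn": 0}, {"dx": 0.002, "dy": 0, "dz": -0.001, "turn": 0}, {"dx": 0, "dy": 0, "dz": 0, "turn": 0}])

```text
t: 12.0
ee_pos: [0.5218, 0.0112, 0.0804]
tcp_rot: [[0.979, 0.202, -0.004], [0.202, -0.979, -0.001], [-0.004, -0.0, -1.0]]
force: [-3.7, -4.4, -3.4]
opening: 0.0129
gripper_force: 22.5
```

```bash
python3 -c "
from h import *
shot('',0,0,False); handles()" 
```

```text
t 12.0 tcp console mm [-59.7 -57.4  80.4]
tool axes in console
 [[ 1.     0.    -0.004]
 [ 0.    -1.     0.   ]
 [-0.004 -0.    -1.   ]]
F [-3.7 -4.4 -3.4] open 0.012875738637191209 22.512853927910328
scene red 21 mean [241.1 234.9] box [238 234] [245 236]
   ang 0 pivot [246.  234.8] end [239.  235.5]
   ang 0.5 pivot [246.  234.8] end [240.9 228.7]
   ang 1.05 pivot [246.  234.8] end [244.5 223.1]
scene green 8 mean [251.  232.5] box [250 231] [252 234]
   ang 0 pivot [257.6 237.5] end [250.9 238.3]
   ang 0.5 pivot [257.6 237.5] end [252.8 231.4]
   ang 1.05 pivot [257.6 237.5] end [256.2 225.7]
top red 50 mean [241.1 226.9] box [219 205] [269 249]
   ang 0 pivot [237.2 224.1] end [239.2 235.9]
   ang 0.5 pivot [237.2 224.1] end [238.2 231.7]
   ang 1.05 pivot [237.2 224.1] end [236.9 224.9]
top green none
```

Green is about halfway up. I'll release, lift out, back off, and turn back with the gripper open.

>>> carry_out(moves=[{"dx": 0, "dy": 0, "dz": 0, "turn": 0}, {"dx": 0, "dy": 0, "dz": 0, "turn": 0}, {"dx": 0, "dy": 0, "dz": 0, "turn": 0}, {"dx": -0.01, "dy": 0, "dz": 0, "turn": 0}, {"dx": -0.02, "dy": 0, "dz": -0.015, "turn": 0}, {"dx": -0.02, "dy": 0, "dz": -0.03, "turn": 0}, {"dx": -0.02, "dy": 0, "dz": -0.03, "turn": 0}], gripper=0.026)

```text
t: 12.98
ee_pos: [0.4531, -0.0027, 0.1557]
tcp_rot: [[0.979, 0.202, -0.001], [0.202, -0.979, 0.0], [-0.001, -0.001, -1.0]]
force: [0.3, -0.5, -0.1]
opening: 0.026
gripper_force: 0.0
```

>>> carry_out(moves=[{"dx": 0, "dy": 0, "dz": 0, "turn": -0.1745}, {"dx": 0, "dy": 0, "dz": 0, "turn": -0.1745}, {"dx": 0, "dy": 0, "dz": 0, "turn": -0.1745}, {"dx": 0, "dy": 0, "dz": 0, "turn": -0.1745}, {"dx": 0, "dy": 0, "dz": 0, "turn": -0.1745}, {"dx": 0, "dy": 0, "dz": 0, "turn": -0.1745}, {"dx": 0, "dy": 0, "dz": 0, "turn": -0.1745}, {"dx": 0, "dy": 0, "dz": 0, "turn": -0.1745}, {"dx": 0, "dy": 0, "dz": 0, "turn": -0.1745}, {"dx": 0, "dy": 0, "dz": 0, "turn": 0}], gripper=0.085)

```text
t: 14.22
ee_pos: [0.4541, -0.0027, 0.1553]
tcp_rot: [[-0.2, 0.98, -0.0], [0.98, 0.2, 0.0], [0.0, -0.0, -1.0]]
force: [0.1, 0.4, 0.3]
opening: 0.0853
gripper_force: 0.0
```

```bash
python3 -c "
from h import *
shot('',0,0,False); handles()" | grep -v 'top'
```

```text
t 14.225 tcp console mm [-128.8  -57.3  155.3]
tool axes in console
 [[ 0.003  1.    -0.   ]
 [ 1.    -0.003  0.   ]
 [ 0.    -0.    -1.   ]]
F [0.1 0.4 0.3] open 0.08534463215697136 0.0
scene red 25 mean [241.8 234.9] box [238 234] [246 236]
   ang 0 pivot [246.  234.8] end [239.  235.5]
   ang 0.5 pivot [246.  234.8] end [240.9 228.7]
   ang 1.05 pivot [246.  234.8] end [244.5 223.1]
scene green 17 mean [254.6 234.6] box [252 232] [258 238]
   ang 0 pivot [257.6 237.5] end [250.9 238.3]
   ang 0.5 pivot [257.6 237.5] end [252.8 231.4]
   ang 1.05 pivot [257.6 237.5] end [256.2 225.7]
   ang 0 pivot [237.2 224.1] end [239.2 235.9]
   ang 0.5 pivot [237.2 224.1] end [238.2 231.7]
   ang 1.05 pivot [237.2 224.1] end [236.9 224.9]
   ang 0 pivot [249.7 221.8] end [251.8 233.6]
   ang 0.5 pivot [249.7 221.8] end [251.  229.4]
   ang 1.05 pivot [249.7 221.8] end [249.7 222.6]
```

Green rests at about 0.45 rad. I'll lower in front of it with the far finger and push it up.

>>> carry_out(moves=[{"dx": 0, "dy": 0, "dz": 0.03, "turn": 0}, {"dx": 0, "dy": 0, "dz": 0.03, "turn": 0}, {"dx": 0, "dy": 0, "dz": 0.027, "turn": 0}, {"dx": 0, "dy": 0, "dz": 0, "turn": 0}])

```text
t: 14.82
ee_pos: [0.4521, -0.0024, 0.0662]
tcp_rot: [[-0.2, 0.98, -0.006], [0.98, 0.2, 0.001], [0.002, -0.006, -1.0]]
force: [0.4, -0.5, -0.1]
opening: 0.0851
gripper_force: 0.0
```

>>> carry_out(moves=[{"dx": 0, "dy": 0.005, "dz": 0, "turn": 0}, {"dx": 0, "dy": 0.005, "dz": 0, "turn": 0}, {"dx": 0, "dy": 0.004, "dz": 0, "turn": 0}, {"dx": 0, "dy": 0.004, "dz": 0, "turn": 0}, {"dx": 0, "dy": 0.004, "dz": 0, "turn": 0}, {"dx": 0, "dy": 0, "dz": 0, "turn": 0}])

```text
t: 15.58
ee_pos: [0.4656, -0.001, 0.0709]
tcp_rot: [[-0.205, 0.978, -0.028], [0.979, 0.204, -0.006], [0.0, -0.029, -1.0]]
force: [-41.5, -10.8, 42.6]
opening: 0.0846
gripper_force: 28.3
```

```bash
python3 -c "
from h import *
shot('',0,0,False); handles()" | grep -v 'top'|head -14
```

```text
t 15.575 tcp console mm [-117.2  -58.    70.9]
tool axes in console
 [[-0.002  1.    -0.029]
 [ 1.     0.002  0.   ]
 [ 0.    -0.029 -1.   ]]
F [-41.5 -10.8  42.6] open 0.08455393723911889 28.306596628390253
scene red 33 mean [241.3 234.7] box [237 233] [247 236]
   ang 0 pivot [246.  234.8] end [239.  235.5]
   ang 0.5 pivot [246.  234.8] end [240.9 228.7]
   ang 1.05 pivot [246.  234.8] end [244.5 223.1]
scene green 12 mean [256.3 236.7] box [255 235] [258 238]
   ang 0 pivot [257.6 237.5] end [250.9 238.3]
   ang 0.5 pivot [257.6 237.5] end [252.8 231.4]
   ang 1.05 pivot [257.6 237.5] end [256.2 225.7]
```

That's a hard contact of about 60 N along the handle's axis or the panel normal. I'll back off straight away.

>>> carry_out(moves=[{"dx": 0, "dy": -0.009, "dz": 0, "turn": 0}, {"dx": 0, "dy": -0.009, "dz": 0, "turn": 0}, {"dx": 0, "dy": 0, "dz": 0, "turn": 0}])

```text
t: 16.05
ee_pos: [0.4592, -0.0019, 0.069]
tcp_rot: [[-0.201, 0.98, 0.002], [0.98, 0.201, -0.0], [-0.0, 0.002, -1.0]]
force: [0.5, 0.3, -0.9]
opening: 0.085
gripper_force: 0.0
```

```bash
python3 - <<'E'
from h import *
from plant import imaging,telemetry
shot('',0,0,False); handles()
S=np.load('scene0.npz'); c=imaging.capture("scene"); a=S['frame'].astype(int); b=c['frame'].astype(int)
s=telemetry.read_state(); e,R=s['ee_pos'],s['tcp_rot']
for d in (-.03,-.02,-.01,0,.01):
    print(d,[proj(S,e+R@np.array([x,y,d]))[0].round(1).tolist() for x,y in ((-.011,.0425),(.011,.0425),(-.011,.055),(.011,.055))])
for v in range(206,256,2): print(v,' '.join('%3d'%b[v,u].sum() if abs(b[v,u]-a[v,u]).sum()>70 else ' . ' for u in range(226,266,2)))
E
```

```text
t 16.05 tcp console mm [-123.7  -57.6   69. ]
tool axes in console
 [[ 0.001  1.     0.002]
 [ 1.    -0.001 -0.   ]
 [-0.     0.002 -1.   ]]
F [ 0.5  0.3 -0.9] open 0.08500920739680608 0.0
scene red 30 mean [241.  234.5] box [237 233] [246 236]
   ang 0 pivot [246.  234.8] end [239.  235.5]
   ang 0.5 pivot [246.  234.8] end [240.9 228.7]
   ang 1.05 pivot [246.  234.8] end [244.5 223.1]
scene green 15 mean [255.5 235.7] box [253 233] [258 238]
   ang 0 pivot [257.6 237.5] end [250.9 238.3]
   ang 0.5 pivot [257.6 237.5] end [252.8 231.4]
   ang 1.05 pivot [257.6 237.5] end [256.2 225.7]
top red 19 mean [242.8 235.6] box [228 225] [261 249]
   ang 0 pivot [237.2 224.1] end [239.2 235.9]
   ang 0.5 pivot [237.2 224.1] end [238.2 231.7]
   ang 1.05 pivot [237.2 224.1] end [236.9 224.9]
top green 11 mean [249.9 223.6] box [249 222] [251 225]
   ang 0 pivot [249.7 221.8] end [251.8 233.6]
   ang 0.5 pivot [249.7 221.8] end [251.  229.4]
   ang 1.05 pivot [249.7 221.8] end [249.7 222.6]
-0.03 [[252.7, 238.3], [245.6, 236.7], [254.9, 236.6], [248.0, 234.9]]
-0.02 [[252.7, 241.7], [245.7, 2
[... 1645 characters left out ...]
5 276 363  .   .   .  261 203
240 169  91  77 107 222  .   .   .  606 420 417  .   .   .   .   .   .   .   .   . 
242 297 128  79 173 278  .   .   .  486 402 419  .   .  466 439  .   .  321 193 176
244  .  120  84 171 270  .   .   .  335 297  .   .   .  427 413  .   .  299 265 353
246  .  112  85 162  .   .   .   .  304 276  .   .   .  311  .   .  330 269 297 408
248  .  137  84 164 271  .   .   .   .  248  .   .  349 289  .   .  276 264 297 344
250  .  182 102 162 274  .   .   .   .   .   .   .   .   .   .   .  256 257 269 275
252  .   .  259 257 306  .   .   .   .   .   .   .   .   .   .   .   .  229 235 261
254  .   .   .   .   .   .   .   .   .   .   .   .   .  190 194 189 192 192  .   .
```

The finger is where I thought, with its tip at about z 97, and nothing moved. The vertical push jammed by friction, pointing along the handle's axis. I'll start lower and sweep up while pushing, so that friction lifts the handle.

>>> carry_out(moves=[{"dx": 0, "dy": 0, "dz": 0.008, "turn": 0}, {"dx": 0, "dy": 0, "dz": 0.008, "turn": 0}, {"dx": 0, "dy": 0.002, "dz": 0, "turn": 0}, {"dx": 0, "dy": 0.002, "dz": -0.003, "turn": 0}, {"dx": 0, "dy": 0.002, "dz": -0.003, "turn": 0}, {"dx": 0, "dy": 0.002, "dz": -0.003, "turn": 0}, {"dx": 0, "dy": 0.001, "dz": -0.001, "turn": 0}])

```text
t: 17.08
ee_pos: [0.4673, -0.0001, 0.0626]
tcp_rot: [[-0.202, 0.979, -0.001], [0.979, 0.202, -0.0], [0.0, -0.001, -1.0]]
force: [-2.1, -1.3, 0.6]
opening: 0.0851
gripper_force: 1.0
```

```bash
python3 -c "
from h import *
shot('',0,0,False); handles()" | grep -v 'ang '
```

```text
t 17.075 tcp console mm [-115.4  -57.4   62.6]
tool axes in console
 [[ 0.001  1.    -0.001]
 [ 1.    -0.001  0.   ]
 [ 0.    -0.001 -1.   ]]
F [-2.1 -1.3  0.6] open 0.08513688782532859 0.9857267886400223
scene red 32 mean [242.1 234.8] box [238 233] [247 236]
scene green 15 mean [256.3 236.2] box [255 234] [258 238]
top red 17 mean [246.5 238.4] box [229 229] [275 248]
top green 3 mean [249.3 222.3] box [249 222] [250 223]
```

It's moving at 2 N now. Continue.

>>> carry_out(moves=[{"dx": 0, "dy": 0.002, "dz": -0.002, "turn": 0}, {"dx": 0, "dy": 0.002, "dz": -0.002, "turn": 0}, {"dx": 0, "dy": 0.002, "dz": -0.001, "turn": 0}, {"dx": 0, "dy": 0.002, "dz": -0.001, "turn": 0}, {"dx": 0, "dy": 0.001, "dz": -0.001, "turn": 0}, {"dx": 0, "dy": 0, "dz": 0, "turn": 0}])

```text
t: 17.92
ee_pos: [0.4769, 0.0017, 0.0695]
tcp_rot: [[-0.202, 0.979, 0.001], [0.979, 0.202, 0.0], [-0.0, 0.001, -1.0]]
force: [-1.0, -0.1, -0.8]
opening: 0.0852
gripper_force: 0.4
```

```bash
python3 -c "
from h import *
shot('',0,0,False); handles()" | grep -v 'ang '
```

```text
t 17.925 tcp console mm [-105.6  -57.6   69.5]
tool axes in console
 [[ 0.001  1.     0.001]
 [ 1.    -0.001 -0.   ]
 [-0.     0.001 -1.   ]]
F [-1.  -0.1 -0.8] open 0.0851690068727606 0.4268526379019022
scene red 27 mean [241.8 234.9] box [238 233] [246 236]
scene green 19 mean [256.7 235.6] box [255 232] [258 238]
top red 17 mean [250.3 237.4] box [226 229] [274 249]
top green none
```

>>> carry_out(moves=[{"dx": 0, "dy": 0.002, "dz": 0, "turn": 0}, {"dx": 0, "dy": 0.002, "dz": 0, "turn": 0}, {"dx": 0, "dy": 0, "dz": 0, "turn": 0}])

```text
t: 18.4
ee_pos: [0.4806, 0.0025, 0.0695]
tcp_rot: [[-0.202, 0.979, 0.001], [0.979, 0.202, -0.0], [-0.0, 0.001, -1.0]]
force: [-1.5, -1.0, 1.4]
opening: 0.0849
gripper_force: 0.6
```

```bash
python3 -c "
from h import *
shot('',0,0,False); handles()" | grep -v 'ang '
```

```text
t 18.4 tcp console mm [-101.8  -57.6   69.5]
tool axes in console
 [[ 0.001  1.     0.001]
 [ 1.    -0.001 -0.   ]
 [-0.     0.001 -1.   ]]
F [-1.5 -1.   1.4] open 0.08491111996734313 0.6162257865071297
scene red 23 mean [242.2 234.8] box [239 233] [246 236]
scene green 15 mean [257.1 235.9] box [256 233] [258 238]
top red 13 mean [249.6 236.6] box [226 227] [272 246]
top green none
```

>>> carry_out(moves=[{"dx": 0, "dy": 0.002, "dz": 0, "turn": 0}, {"dx": 0, "dy": 0.001, "dz": 0, "turn": 0}, {"dx": 0, "dy": 0, "dz": 0, "turn": 0}])

```text
t: 18.88
ee_pos: [0.4819, 0.0029, 0.0693]
tcp_rot: [[-0.202, 0.979, -0.003], [0.979, 0.202, -0.0], [0.0, -0.003, -1.0]]
force: [-6.1, -1.5, 4.7]
opening: 0.0846
gripper_force: 3.1
```

>>> carry_out(moves=[{"dx": 0, "dy": 0.001, "dz": 0, "turn": 0}, {"dx": 0, "dy": 0.001, "dz": 0, "turn": 0}, {"dx": 0, "dy": 0, "dz": 0, "turn": 0}])

```text
t: 19.25
ee_pos: [0.482, 0.0029, 0.0692]
tcp_rot: [[-0.202, 0.979, -0.008], [0.979, 0.202, -0.001], [0.0, -0.008, -1.0]]
force: [-12.2, -3.0, 9.3]
opening: 0.0846
gripper_force: 6.0
```

```bash
python3 -c "
from h import *
shot('',0,0,False); handles()" | grep -v 'ang '
```

```text
t 19.25 tcp console mm [-100.3  -57.4   69.2]
tool axes in console
 [[ 0.     1.    -0.008]
 [ 1.    -0.     0.   ]
 [ 0.    -0.008 -1.   ]]
F [-12.2  -3.    9.3] open 0.08457152964884375 6.036261320114136
scene red 24 mean [242.2 234.8] box [239 233] [246 236]
scene green 13 mean [257.2 236.2] box [256 234] [258 238]
top red 17 mean [249.6 236.6] box [225 223] [271 247]
top green none
```

The force rises at a fixed position, so this looks like the ON stop. I'll back off and check.

>>> carry_out(moves=[{"dx": 0, "dy": -0.012, "dz": 0, "turn": 0}, {"dx": 0, "dy": -0.025, "dz": 0, "turn": 0}, {"dx": 0, "dy": -0.03, "dz": -0.03, "turn": 0}, {"dx": 0, "dy": -0.03, "dz": -0.04, "turn": 0}, {"dx": 0, "dy": 0, "dz": -0.04, "turn": 0}, {"dx": 0, "dy": 0, "dz": 0, "turn": 0}])

```text
t: 20.1
ee_pos: [0.3935, -0.0168, 0.1835]
tcp_rot: [[-0.201, 0.979, 0.011], [0.98, 0.201, -0.002], [-0.004, 0.01, -1.0]]
force: [0.3, -0.5, 1.1]
opening: 0.0849
gripper_force: 0.0
```

```bash
python3 -c "
from h import *
shot('',0,0,False); handles()
from plant import imaging
b=imaging.capture('scene')['frame'].astype(int); a=np.load('scene0.npz')['frame'].astype(int); p=np.load('pose.npy')
for y in (95,57,19,-95):
  q=proj(np.load('scene0.npz'),world(p,[[-.05,y/1e3,.098]]))[0].astype(int); s=(slice(q[1]-14,q[1]+14),slice(q[0]-8,q[0]+9))
  r=[]
  for f in (a,b):
    k=np.argwhere(f[s].sum(2)<150); r.append((len(k),k.mean(0).round(1).tolist()))
  print('black',y,r)
k=np.abs(b*np.median(a[250:,300:].sum(2)/b[250:,300:].sum(2))-a).sum(2)>90; k[:250]=k[:250]&False; print('changed px, bench in front/right:',k.sum())"
```

```text
t 20.1 tcp console mm [-191.   -58.8  183.5]
tool axes in console
 [[ 0.001  1.     0.01 ]
 [ 1.    -0.001 -0.004]
 [-0.004  0.01  -1.   ]]
F [ 0.3 -0.5  1.1] open 0.08489426607178889 0.0
scene red 26 mean [241.8 235. ] box [238 234] [246 236]
   ang 0 pivot [246.  234.8] end [239.  235.5]
   ang 0.5 pivot [246.  234.8] end [240.9 228.7]
   ang 1.05 pivot [246.  234.8] end [244.5 223.1]
scene green 41 mean [256.3 231.3] box [254 226] [258 238]
   ang 0 pivot [257.6 237.5] end [250.9 238.3]
   ang 0.5 pivot [257.6 237.5] end [252.8 231.4]
   ang 1.05 pivot [257.6 237.5] end [256.2 225.7]
top red 50 mean [238.1 230.6] box [236 224] [241 236]
   ang 0 pivot [237.2 224.1] end [239.2 235.9]
   ang 0.5 pivot [237.2 224.1] end [238.2 231.7]
   ang 1.05 pivot [237.2 224.1] end [236.9 224.9]
top green 10 mean [249.5 223. ] box [248 222] [251 224]
   ang 0 pivot [249.7 221.8] end [251.8 233.6]
   ang 0.5 pivot [249.7 221.8] end [251.  229.4]
   ang 1.05 pivot [249.7 221.8] end [249.7 222.6]
black 95 [(24, [13.2, 10.2]), (61, [6.5, 10.4])]
black 57 [(33, [12.6, 8.1]), (46, [9.5, 4.8])]
black 19 [(30, [13.3, 8.5]), (25, [13.1, 8.4])]
black -95 [(10, [18.3, 7.7]), (11, [18.4, 7.5])]
changed px, bench in front/right: 5953
```

Green stands at its ON stop in both views, red is at OFF, and the checked blacks next to them haven't moved. The arm is clear, so I'll hand in.

```bash
python3 -c "
from plant import ticket; print(ticket.hand_in())"
```

```text
the job is handed in; nothing more can be done
None
```

I flipped red fully down to off first, then green fully up to on, and handed the job in at about 20 s of the 38 s allowed; no verdict came back. The two nearest black toggles read unchanged, the gripper hid two others and I didn't check the loose things at the end, and one push on green jammed at about 60 N before I backed off.

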